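Find the storage-jar lid that rocks and press it home

ROBOT

A 7-joint arm with a two-finger parallel gripper is mounted at the origin on the work surface. World frame = base frame: x ahead of the robot, y to its left, z up, the work surface at z = 0. Lengths are in m, angles in degrees, forces in N, time in s.
With the tool pointing down it reaches from about 0.4 to 0.9 m from the base axis. Payload 5.5 kg.
Tool frame: the origin (TCP) lies at the very end of the fingers, on their centre line; the grasp point (between the pads) lies 19 mm behind it (grip_depth is the distance from the TCP to the grasp point, in m); z points along the fingers, y is the line along which they close (so a half turn about z gives the same grasp; the last joint's range is limited). The gripper opens to 85 mm and grips with 20 to 120 N. Pads are 22 mm wide; open, the fingers measure 114 mm over their backs; the gripper's body (76 mm by 85 mm) begins 54 mm behind the grasp point. The pads swing forward as they close: fully open they stand 13 mm farther back than shut.
Start: joints at [79.252, 28.699, -24.465, 88.831, 12.651, 65.22, -12.049], TCP at [0.283, -0.585, 0.231] pointing down, gripper open.
Joint ranges: [-164.97, 164.97], [-17.58, 116.51], [-87.97, 89.64], [11.32, 138.91], [-80.73, 260.73], [10.89, 115.49], [-147.41, 147.41]. Speed limits (degrees/s): [147.25, 147.25, 180, 180, 180, 180, 180].

INTERFACE

Orientations are given as [roll, pitch, yaw] about the fixed x, y, z axes, in that order (R = Rz(yaw) Ry(pitch) Rx(roll)).
In Python, from workcell import * gives the robot as it stands.
- The arm moves only by the tool carry_out, never from a script. Its argument "steps" is a list of rows, each an object of numbers: "hand": the gripper command: -1 is shut, 1 is fully open, values between are in proportion; "x", "y", "z": the shift along the tool's x, y, z in cm; "roll": the turn about the tool's z in degrees. A call has 1 to 8 rows; each row shifts and turns the commanded pose from where the row before left it, along the tool's axes as they then stand; what a row does not reach is not made up. A row lasts 1/8 s, in which the tool goes at most 62.5 mm and 10.7 degrees, less where a joint would pass 70% of its speed; a pose out of reach is approached as far as the arm can. A call with a gripper value outside its range is refused whole. The fingers move at their own pace and stop on an object; "newtons" is the grip in N (left out, the last holds). Time passes only in rows, so rows that do not move let the fingers close. It gives the time, the measured TCP pose, the force, the opening and the grip force at its end, in the units of the state.
- read_state(): the state, without advancing time (a new reading comes with each control period).
- capture(name): name is "scene" or "top" or "wrist"; returns (picture, depth): 480x640x3 uint8, red, green, blue; 480x640 float32, m along the optical axis (not along the pixel's ray), 0 where there is no reading.
- camera_params(name): a dict with "fx", "fy", "cx", "cy" (pixels), "view" (4x4, takes a point from world to camera coordinates); the wrist camera has in their place "mount" (4x4, takes a point from camera to tool coordinates, whose origin is the TCP and whose axes are the flange's). Camera axes: x right, y up, looking along -z (the intrinsics and any distortion apply to the point x, -y, -z); pixel columns grow to the right and rows downward; lengths in m; the calibration is good to about 2 mm. A picture is of the moment at which its call begins: read the wrist's pose just before it. camera_params takes no time and is no camera call.
- job_done(): hands the job in; it is judged then, once.
The state is a dict: "clock": time; "qpos": joint angles; "dq": joint speeds; "joint_efforts": joint torques, N m; "tcp_pos": TCP position; "tcp_rot": TCP orientation; "ft_force": force on the tool from outside, world axes, zero at the start; "torque": the same for the moment, N m; "finger_gap": finger opening in m; "grip_force": force on a finger pad.
Only numpy, scipy, OpenCV 4.12 (cv2) and the standard library are available. Lean on these libraries where they do the work, as an engineer would, in place of code of your own. Each camera call takes 0.05 s, during which the arm holds its last target. There are 200 camera calls.

TASK

One of the four storage jars is not properly shut: its lid is perched on its seal. Press down near the edge of the lids, one jar after another, until you find the lid that rocks under your finger, then press that lid down in the middle until it sits fully home on the jar like the others. Do not lift or take off any lid, and leave the other things on the table where they are.

Things in the scene. Friction and masses are not known exactly. Their poses are not given: they have to be found in the camera images.
- jar_a: One of four alike stoneware jars, blue-grey, in a row about 140 mm apart on the ware board, in any order, standing fast. Origin: centre of its foot, on the board; z up. Belly 108 mm across, neck 92 mm, round mouth 76 mm. Hand-thrown: rims stand 95 to 110 mm above the origin, no two alike, so the height of a lid does not tell whether it is home.
- jar_b: As jar_a, with its own height. For all jars: a lid that is home rests flat on the hard rim (76 to 92 mm across) and does not give wherever it is pressed. One lid of the four, not told which, is not home: it sits level 4 to 5 mm above its rim on the soft silicone seal in the mouth.
- jar_c: As jar_a, with its own height. For all jars: a lid perched on its seal, pressed near its edge (40 mm from the centre) tips by about 0.06 rad under 3 N and 0.1 rad under 5 N, where that side meets the rim, some 4 mm lower, and levels again when let go.
- jar_d: As jar_a, with its own height. For all jars: a perched lid pressed straight down in the middle, on the knob, stays put up to about 8 N; beyond about 10 N the seal slides down the neck with the lid, until the lid meets the hard rim 4 to 5 mm lower. Let go half-way it stays there. A firm 15 N seats it.
- lid_a: Lid on jar_a; the four are alike. Pale wooden disc 98 mm across, 13 mm thick, with a dark knob 28 mm across in the middle and, below, a plug 60 mm across, 10 mm deep, hanging in the jar's mouth. Origin: centre of the disc's underside; z up through the knob. The disc's top is 13 mm above the origin, the knob's flat top 34 mm. About 110 g.
- lid_b: Lid on jar_b; size and origin as told for lid_a.
- lid_c: Lid on jar_c; size and origin as told for lid_a.
- lid_d: Lid on jar_d; size and origin as told for lid_a.
- crock: Bystander: loose white and blue pot 76 mm across, 95 mm high, with modelling tools standing in it up to about 195 mm. Origin: centre of its foot.
- pinch_bowl: Bystander: loose small terracotta bowl, 90 mm across, 50 mm high. Origin: centre of its foot.
- wood_block: Bystander: loose wooden block, 45 x 90 x 35 mm. Origin: centre of its underside; long side along y.
- roller: Bystander: loose small wooden clay roller lying on the table, 32 mm thick, 190 mm long along its y. Origin: under its middle, on the table.
Not all that is in view belongs to the job. What is shaped like the lid_b but blue is not meant. What is shaped like the lid_d but green is not meant.

How it is judged:
By the outcome, as a careful person would: the job done as asked, in the order asked, and still so for the second after the job is handed in, with the robot touching nothing.
It also fails if it takes over 48 s, if anything falls off the work surface, if the arm or the gripper's body presses on something with over 40 N, if the wrist force passes 120 N, or if a joint passes its speed limit or range.

## Working session

There is one attempt and no reset: what is moved stays moved. The work goes in short steps, Python scripts to look and compute and a tool call to move; the robot and the scene stay as the last step left them, time stands still between calls to the robot, and variables do not carry over. Pictures are saved under pics/ and viewed, at most 10 in all, crops included, and the job is handed in when it is done.

Besides the shell and the picture viewer there is one more tool, called after "Emit:" as name(argument=value, ...) on one line, values as JSON. carry_out: Moves the arm, as the interface text tells. Its arguments: {"type":"object","properties":{"steps":{"type":"array"},"newtons":{"type":"number"}},"required":["steps"]}

```bash
mkdir -p pics; cat > h.py <<'E'
from workcell import *
import numpy as np, cv2
def world(name,d,u,v,vi):
    p=camera_params(name)
    z=d[v,u] if vi is None else vi
    c=np.array([(u-p['cx'])/p['fx']*z,-(v-p['cy'])/p['fy']*z,-z,1])
    return (np.linalg.inv(np.array(p['view']))@c)[:3]
E
python3 - <<'E'
from h import *
print(read_state())
for n in('top','scene'):
    im,d=capture(n); np.savez('pics/'+n,im=im,d=d); cv2.imwrite(f'pics/{n}.png',im[:,:,::-1]); print(camera_params(n))
E
```

```text
{'clock': 0.0, 'qpos': array([ 79.25222346,  28.75516624, -24.45213201,  88.89280431,
        12.65009455,  65.22021849, -12.05080246]), 'dq': array([-0.04415956, -0.07924085, -0.00868678, -0.00940659, -0.048087  ,
       -0.03939101,  0.00908979]), 'joint_efforts': array([ 2.21157593e-04, -5.69521129e+01, -5.81602871e+00, -2.80937684e+01,
        1.06701077e-02,  1.19854003e-02, -1.69430780e-05]), 'tcp_pos': array([ 0.28282876, -0.58444991,  0.23023295]), 'tcp_rot': array([-1.79885120e+02, -4.07923781e-03,  2.58285206e+01]), 'ft_force': array([0.41770973, 0.46155401, 0.18132561]), 'torque': array([ 0.04069069, -0.01811566, -0.03107269]), 'grip_force': 0.0, 'finger_gap': 0.08557488109118419}
{'fx': 489.8319934328711, 'fy': 489.8319934328711, 'cx': 322.9527729278339, 'cy': 242.9084191497014, 'view': array([[ 4.33025345e-03, -9.99943403e-01,  9.71803954e-03,
        -8.55231418e-04],
       [ 9.85923243e-01,  5.89346363e-03,  1.67094665e-01,
        -5.82487651e-01],
       [-1.67142480e-01,  8.85767880e-03,  9.85892962e-01,
        -1.32149206e+00],
       [ 0.00000000e+00,  0.00000000e+00,  0.00000000e+00,
         1.00000000e+00]])}
{'fx': 524.2305552592284, 'fy': 524.2305552592284, 'cx': 327.79357557551117, 'cy': 242.14924688654557, 'view': array([[ 0.46971082,  0.88280299, -0.0055341 , -0.28423842],
       [-0.56453849,  0.30518024,  0.76691676,  0.2245873 ],
       [ 0.6787253 , -0.35710489,  0.64172273, -1.67618203],
       [ 0.        ,  0.        ,  0.        ,  1.        ]])}
```

View pics/top.png

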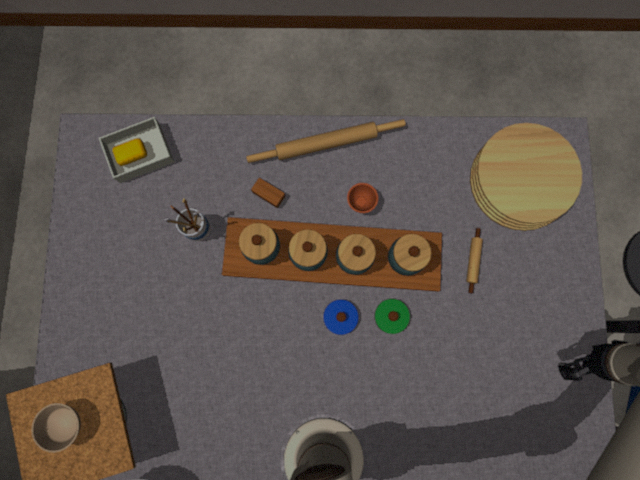

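View pics/scene.png

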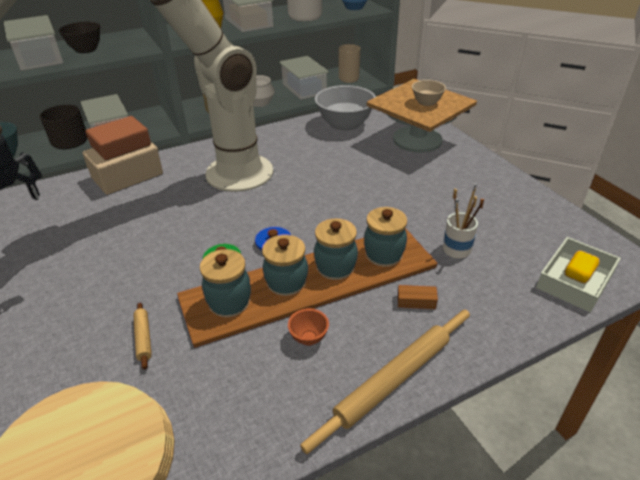

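The top view shows the four pale-wood lids on the board at about (259,243), (308,250), (357,254) and (411,254), with knobs near (257,241), (308,247), (357,252) and (414,252). The blue (341,317) and green (392,316) lids lie on the table and are decoys. The scene view shows the same row.

```bash
python3 - <<'E'
from h import *
f=np.load('pics/top.npz');im,d=f['im'],f['d']
P=camera_params('top');V=np.linalg.inv(np.array(P['view']))
v,u=np.mgrid[:480,:640]
X=np.stack([(u-P['cx'])/P['fx']*d,-(v-P['cy'])/P['fy']*d,-d,np.ones_like(d)],-1)@V.T
for i,(cu,cv) in enumerate([(259,243),(308,250),(357,254),(411,254)]):
    w=X[cv-30:cv+31,cu-30:cu+31,:3].reshape(-1,3)
    w=w[(w[:,2]>.1)&(w[:,2]<.25)]
    zt=np.median(w[:,2]); r=w[abs(w[:,2]-zt)<.008][:,:2].astype(np.float32)
    c,R=cv2.minEnclosingCircle(r); k=w[w[:,2]>zt+.014]
    print(i,'disc top z',zt.round(4),'c',np.round(c,4),'R',round(R,4),'mean',r.mean(0).round(4),'knob',np.median(k,0).round(4),len(k))
b=X[275:285,240:420,2]; print('board z',np.median(b), 'table',np.median(X[350:370,200:300,2]))
crop=im[190:350,200:460,::-1]; cv2.imwrite('pics/crop.png',cv2.resize(crop,None,fx=3,fy=3,interpolation=cv2.INTER_CUBIC))
E
```

```text
0 disc top z 0.1364 c [0.5695 0.156 ] R 0.0696 mean [0.5725 0.1747] knob [0.5734 0.1758 0.1564] 93
1 disc top z 0.1368 c [0.5569 0.0278] R 0.0652 mean [0.5558 0.0447] knob [0.5561 0.0443 0.157 ] 88
2 disc top z 0.1296 c [ 0.5473 -0.0839] R 0.0492 mean [ 0.5466 -0.0839] knob [ 0.5467 -0.0848  0.1502] 86
3 disc top z 0.1412 c [ 0.5453 -0.2283] R 0.0494 mean [ 0.5446 -0.227 ] knob [ 0.5458 -0.2274  0.162 ] 93
board z 0.017977034536136416 table 0.0013612947987563517
```

View pics/crop.png

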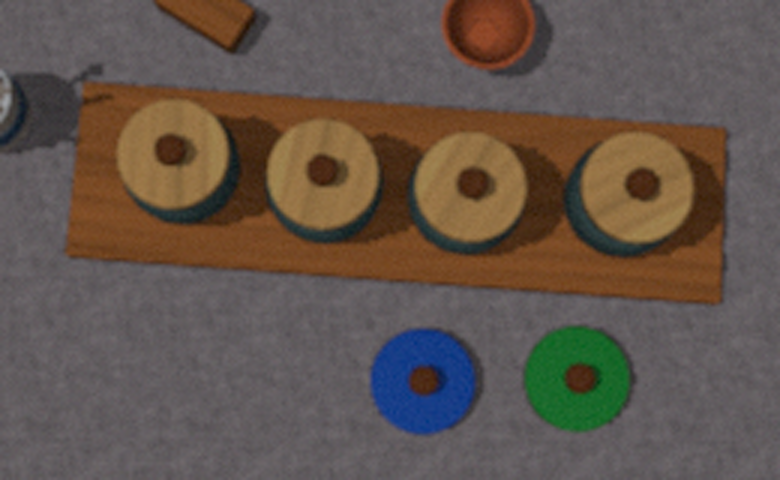

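Lids measured left to right: J0 (0.573, 0.176), J1 (0.556, 0.045), J2 (0.547, -0.085), J3 (0.546, -0.227). Their disc tops are at about 0.137, 0.137, 0.130 and 0.141. The heights fit (board 0.018 + rim + 13 mm). The crop confirms the four pale lids on jars; the blue and green ones are decoys. I'll start with J3 and press on the side toward the robot.

Emit:
carry_out(steps=[{"hand": -1,"roll": 8.6},{"hand": -1,"roll": 8.6},{"hand": -1,"roll": 8.6},{"hand": -1,"x": 3.5,"y": -5},{"hand": -1,"x": 3.5,"y": -5},{"hand": -1,"x": 3.5,"y": -5},{"hand": -1,"x": 3.5,"y": -5},{"hand": -1,"x": 3.5,"y": -5}], newtons=40)

```text
$.steps[0]: bad value
```

Emit:
carry_out(steps=[{"hand": -1,"x": 0,"y": 0,"z": 0,"roll": 8.6},{"hand": -1,"x": 0,"y": 0,"z": 0,"roll": 8.6},{"hand": -1,"x": 0,"y": 0,"z": 0,"roll": 8.6},{"hand": -1,"x": 3.5,"y": -5,"z": 0,"roll": 0},{"hand": -1,"x": 3.5,"y": -5,"z": 0,"roll": 0},{"hand": -1,"x": 3.5,"y": -5,"z": 0,"roll": 0},{"hand": -1,"x": 3.5,"y": -5,"z": 0,"roll": 0},{"hand": -1,"x": 3.5,"y": -5,"z": 0,"roll": 0}], newtons=40)

```text
clock: 1.1
tcp_pos: [0.4587, -0.3332, 0.2311]
tcp_rot: [-180.0, 0.0, 0.0]
ft_force: [0.5, -0.4, -0.1]
finger_gap: 0.0005
grip_force: 0.0
```

Emit:
carry_out(steps=[{"hand": -1,"x": 2.4,"y": -5.3,"z": 0,"roll": 0},{"hand": -1,"x": 2.3,"y": -5.3,"z": 0,"roll": 0},{"hand": -1,"x": 0,"y": 0,"z": 4,"roll": 0},{"hand": -1,"x": 0,"y": 0,"z": 3,"roll": 0},{"hand": -1,"x": 0,"y": 0,"z": 1,"roll": 0},{"hand": -1,"x": 0,"y": 0,"z": 0,"roll": 0}])

```text
clock: 1.85
tcp_pos: [0.5047, -0.2289, 0.151]
tcp_rot: [-180.0, 0.1, 0.0]
ft_force: [0.1, -0.4, 0.5]
finger_gap: -0.0001
grip_force: 0.0
```

```bash
python3 - <<'E'
from h import *
im,d=capture('wrist'); cv2.imwrite('pics/w1.png',im[:,:,::-1]); s=read_state(); print(s['tcp_pos'],s['ft_force'],s['torque'])
E
```

```text
[ 0.50538653 -0.22917297  0.15181386] [0.21913531 0.06908694 0.2034776 ] [ 0.0006289  -0.04608513  0.00529609]
```

View pics/w1.png

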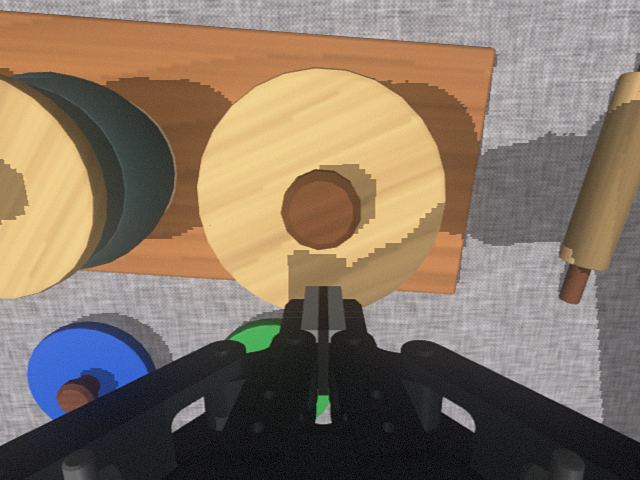

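The wrist view shows the shut fingertips (323,295) just above the near edge of J3's lid, with the knob at (321,208), so they are well placed. I'll press gently.

Emit:
carry_out(steps=[{"hand": -1,"x": 0,"y": 0,"z": 0.6,"roll": 0},{"hand": -1,"x": 0,"y": 0,"z": 0.2,"roll": 0},{"hand": -1,"x": 0,"y": 0,"z": 0.1,"roll": 0},{"hand": -1,"x": 0,"y": 0,"z": 0,"roll": 0}])

```text
clock: 2.4
tcp_pos: [0.5051, -0.229, 0.1424]
tcp_rot: [180.0, -0.0, 0.0]
ft_force: [1.5, -0.7, -0.3]
finger_gap: -0.0002
grip_force: 0.0
```

Emit:
carry_out(steps=[{"hand": -1,"x": 0,"y": 0,"z": 0.1,"roll": 0},{"hand": -1,"x": 0,"y": 0,"z": 0.1,"roll": 0},{"hand": -1,"x": 0,"y": 0,"z": 0,"roll": 0}])

```text
clock: 2.78
tcp_pos: [0.505, -0.2289, 0.1403]
tcp_rot: [-180.0, 0.0, 0.0]
ft_force: [-0.0, -0.3, -1.0]
finger_gap: 0.0001
grip_force: 0.0
```

Emit:
carry_out(steps=[{"hand": -1,"x": 0,"y": 0,"z": 0.1,"roll": 0},{"hand": -1,"x": 0,"y": 0,"z": 0,"roll": 0}])

```text
clock: 3.02
tcp_pos: [0.5051, -0.2289, 0.1401]
tcp_rot: [180.0, 0.0, 0.0]
ft_force: [-4.2, 1.5, 7.1]
finger_gap: -0.0001
grip_force: 3.3
```

Emit:
carry_out(steps=[{"hand": -1,"x": 0,"y": 0,"z": 0.1,"roll": 0},{"hand": -1,"x": 0,"y": 0,"z": 0,"roll": 0}])

```text
clock: 3.28
tcp_pos: [0.5051, -0.2289, 0.1401]
tcp_rot: [179.9, 0.0, 0.0]
ft_force: [-4.9, 2.5, 14.7]
finger_gap: -0.0001
grip_force: 7.1
```

J3 doesn't give: its force climbs at a fixed height (0.1401), so it is home. Next is J2.

Emit:
carry_out(steps=[{"hand": -1,"x": 0,"y": 0,"z": -4,"roll": 0},{"hand": -1,"x": 0.1,"y": -4.8,"z": 0,"roll": 0},{"hand": -1,"x": 0.1,"y": -4.8,"z": 0,"roll": 0},{"hand": -1,"x": 0,"y": -4.8,"z": 0,"roll": 0},{"hand": -1,"x": 0,"y": 0,"z": 3,"roll": 0},{"hand": -1,"x": 0,"y": 0,"z": 1.5,"roll": 0},{"hand": -1,"x": 0,"y": 0,"z": 0.2,"roll": 0},{"hand": -1,"x": 0,"y": 0,"z": 0,"roll": 0}])

```text
clock: 4.28
tcp_pos: [0.5072, -0.0857, 0.1315]
tcp_rot: [180.0, -0.0, -0.0]
ft_force: [-0.3, 0.0, 0.5]
finger_gap: 0.0001
grip_force: 0.0
```

Emit:
carry_out(steps=[{"hand": -1,"x": 0,"y": 0,"z": 0.1,"roll": 0},{"hand": -1,"x": 0,"y": 0,"z": 0,"roll": 0}])

```text
clock: 4.53
tcp_pos: [0.5073, -0.0853, 0.1308]
tcp_rot: [180.0, -0.1, -0.0]
ft_force: [-0.5, 0.3, 1.1]
finger_gap: -0.0001
grip_force: 0.0
```

Emit:
carry_out(steps=[{"hand": -1,"x": 0,"y": 0,"z": 0.1,"roll": 0},{"hand": -1,"x": 0,"y": 0,"z": 0,"roll": 0}])

```text
clock: 4.78
tcp_pos: [0.507, -0.085, 0.1294]
tcp_rot: [180.0, -0.0, 0.0]
ft_force: [0.0, 0.2, -0.2]
finger_gap: -0.0001
grip_force: 0.0
```

Emit:
carry_out(steps=[{"hand": -1,"x": 0,"y": 0,"z": 0.1,"roll": 0},{"hand": -1,"x": 0,"y": 0,"z": 0,"roll": 0}])

```text
clock: 5.03
tcp_pos: [0.5069, -0.0849, 0.1282]
tcp_rot: [-180.0, 0.0, 0.0]
ft_force: [-0.5, 0.7, -0.6]
finger_gap: -0.0
grip_force: 0.0
```

Emit:
carry_out(steps=[{"hand": -1,"x": 0,"y": 0,"z": 0.1,"roll": 0},{"hand": -1,"x": 0,"y": 0,"z": 0,"roll": 0}])

```text
clock: 5.28
tcp_pos: [0.507, -0.0849, 0.1281]
tcp_rot: [180.0, 0.0, 0.0]
ft_force: [-2.7, -0.3, 9.0]
finger_gap: 0.0002
grip_force: 4.1
```

J2 is also hard at 0.1281, reaching 9 N with no give, so it is home. Next is J1.

Emit:
carry_out(steps=[{"hand": -1,"x": 0,"y": 0,"z": -5,"roll": 0},{"hand": -1,"x": 0.3,"y": -4.3,"z": 0,"roll": 0},{"hand": -1,"x": 0.3,"y": -4.3,"z": 0,"roll": 0},{"hand": -1,"x": 0.3,"y": -4.4,"z": 0,"roll": 0},{"hand": -1,"x": 0,"y": 0,"z": 2.5,"roll": 0},{"hand": -1,"x": 0,"y": 0,"z": 1.2,"roll": 0},{"hand": -1,"x": 0,"y": 0,"z": 0.2,"roll": 0},{"hand": -1,"x": 0,"y": 0,"z": 0,"roll": 0}])

```text
clock: 6.28
tcp_pos: [0.5162, 0.0444, 0.1385]
tcp_rot: [180.0, -0.0, -0.0]
ft_force: [0.2, 0.3, -0.2]
finger_gap: 0.0
grip_force: 0.0
```

Emit:
carry_out(steps=[{"hand": -1,"x": 0,"y": 0,"z": 0.1,"roll": 0},{"hand": -1,"x": 0,"y": 0,"z": 0,"roll": 0}])

```text
clock: 6.52
tcp_pos: [0.5162, 0.0448, 0.1377]
tcp_rot: [180.0, -0.0, -0.0]
ft_force: [0.3, 0.1, -0.5]
finger_gap: 0.0
grip_force: 0.0
```

Emit:
carry_out(steps=[{"hand": -1,"x": 0,"y": 0,"z": 0.1,"roll": 0},{"hand": -1,"x": 0,"y": 0,"z": 0,"roll": 0}])

```text
clock: 6.78
tcp_pos: [0.5159, 0.045, 0.1364]
tcp_rot: [180.0, -0.0, 0.0]
ft_force: [-1.2, -0.6, 0.1]
finger_gap: -0.0
grip_force: 0.0
```

Emit:
carry_out(steps=[{"hand": -1,"x": 0,"y": 0,"z": 0.1,"roll": 0},{"hand": -1,"x": 0,"y": 0,"z": 0,"roll": 0}])

```text
clock: 7.02
tcp_pos: [0.5158, 0.0451, 0.1353]
tcp_rot: [-180.0, 0.0, 0.0]
ft_force: [-1.1, 0.0, 0.9]
finger_gap: -0.0003
grip_force: 0.2
```

Emit:
carry_out(steps=[{"hand": -1,"x": 0,"y": 0,"z": 0.1,"roll": 0},{"hand": -1,"x": 0,"y": 0,"z": 0,"roll": 0}])

```text
clock: 7.28
tcp_pos: [0.5155, 0.0451, 0.1342]
tcp_rot: [180.0, 0.0, 0.0]
ft_force: [-2.8, 0.5, 2.5]
finger_gap: 0.0001
grip_force: 1.4
```

Emit:
carry_out(steps=[{"hand": -1,"x": 0,"y": 0,"z": 0.1,"roll": 0},{"hand": -1,"x": 0,"y": 0,"z": 0,"roll": 0}])

```text
clock: 7.52
tcp_pos: [0.5149, 0.0451, 0.1331]
tcp_rot: [180.0, 0.1, 0.0]
ft_force: [-5.0, 0.3, 5.2]
finger_gap: 0.0001
grip_force: 2.9
```

J1 rocks: it sank about 3 mm while the force rose gradually to 5 N. I'll let go straight up, move over its knob and come down on the middle.

Emit:
carry_out(steps=[{"hand": -1,"x": 0,"y": 0,"z": -1,"roll": 0},{"hand": -1,"x": 0,"y": 0,"z": -4,"roll": 0},{"hand": -1,"x": 2,"y": 0,"z": 0,"roll": 0},{"hand": -1,"x": 2,"y": 0,"z": 0,"roll": 0},{"hand": -1,"x": 0,"y": 0,"z": 0,"roll": 0},{"hand": -1,"x": 0,"y": 0,"z": 1.5,"roll": 0},{"hand": -1,"x": 0,"y": 0,"z": 0.7,"roll": 0},{"hand": -1,"x": 0,"y": 0,"z": 0,"roll": 0}])

```text
clock: 8.52
tcp_pos: [0.5546, 0.045, 0.1601]
tcp_rot: [180.0, 0.1, 0.1]
ft_force: [-0.3, 0.5, -0.1]
finger_gap: 0.0
grip_force: 0.0
```

```bash
python3 - <<'E'
from h import *
im,d=capture('wrist'); cv2.imwrite('pics/w2.png',im[:,:,::-1]); s=read_state(); print(s['tcp_pos'],s['ft_force'])
E
```

```text
[0.55516905 0.04509873 0.16073135] [ 0.30344813 -0.12317652  0.1674988 ]
```

View pics/w2.png

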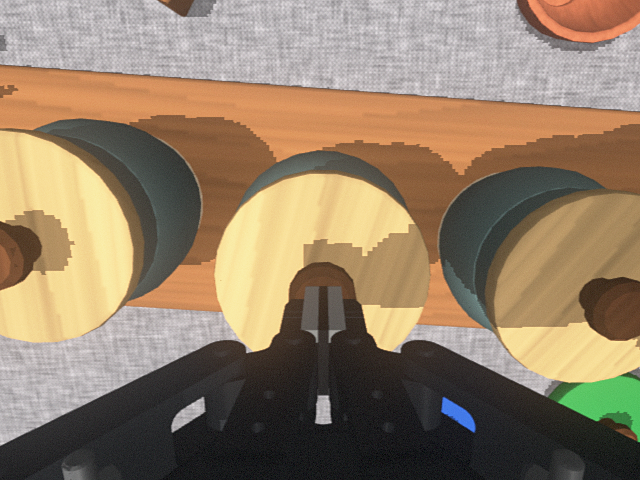

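The shut fingertips (323,287) are over the middle of J1's knob (289 to 355, far edge at row 262). I'll press down in steps.

Emit:
carry_out(steps=[{"hand": -1,"x": 0,"y": 0,"z": 0.2,"roll": 0},{"hand": -1,"x": 0,"y": 0,"z": 0.2,"roll": 0},{"hand": -1,"x": 0,"y": 0,"z": 0.1,"roll": 0},{"hand": -1,"x": 0,"y": 0,"z": 0,"roll": 0}])

```text
clock: 9.07
tcp_pos: [0.5561, 0.0452, 0.1566]
tcp_rot: [-180.0, -0.0, 0.0]
ft_force: [0.6, 0.6, 1.6]
finger_gap: 0.0001
grip_force: 1.0
```

Emit:
carry_out(steps=[{"hand": -1,"x": 0,"y": 0,"z": 0.1,"roll": 0},{"hand": -1,"x": 0,"y": 0,"z": 0,"roll": 0}])

```text
clock: 9.32
tcp_pos: [0.5568, 0.0453, 0.1564]
tcp_rot: [180.0, -0.1, 0.0]
ft_force: [-0.8, 0.3, 6.9]
finger_gap: -0.0001
grip_force: 3.6
```

Emit:
carry_out(steps=[{"hand": -1,"x": 0,"y": 0,"z": 0.1,"roll": 0},{"hand": -1,"x": 0,"y": 0,"z": 0,"roll": 0}])

```text
clock: 9.57
tcp_pos: [0.557, 0.0453, 0.1557]
tcp_rot: [180.0, -0.1, 0.0]
ft_force: [-1.3, -0.3, 8.5]
finger_gap: -0.0005
grip_force: 4.3
```

Emit:
carry_out(steps=[{"hand": -1,"x": 0,"y": 0,"z": 0.1,"roll": 0},{"hand": -1,"x": 0,"y": 0,"z": 0.1,"roll": 0},{"hand": -1,"x": 0,"y": 0,"z": 0,"roll": 0}])

```text
clock: 9.95
tcp_pos: [0.557, 0.0453, 0.1538]
tcp_rot: [180.0, -0.1, 0.0]
ft_force: [-1.7, -0.4, 8.8]
finger_gap: 0.0003
grip_force: 4.4
```

It is sliding down as described.

Emit:
carry_out(steps=[{"hand": -1,"x": 0,"y": 0,"z": 0.1,"roll": 0},{"hand": -1,"x": 0,"y": 0,"z": 0.1,"roll": 0},{"hand": -1,"x": 0,"y": 0,"z": 0,"roll": 0}])

```text
clock: 10.32
tcp_pos: [0.5563, 0.0452, 0.1521]
tcp_rot: [180.0, -0.1, 0.0]
ft_force: [-4.4, -1.4, 14.2]
finger_gap: 0.0002
grip_force: 7.0
```

Emit:
carry_out(steps=[{"hand": -1,"x": 0,"y": 0,"z": 0.1,"roll": 0},{"hand": -1,"x": 0,"y": 0,"z": 0,"roll": 0}])

```text
clock: 10.58
tcp_pos: [0.5563, 0.0452, 0.152]
tcp_rot: [179.9, -0.1, 0.0]
ft_force: [-7.6, -1.6, 21.5]
finger_gap: 0.0003
grip_force: 10.7
```

Emit:
carry_out(steps=[{"hand": -1,"x": 0,"y": 0,"z": 0.1,"roll": 0},{"hand": -1,"x": 0,"y": 0,"z": 0,"roll": 0}])

```text
clock: 10.82
tcp_pos: [0.5563, 0.0451, 0.152]
tcp_rot: [179.9, -0.1, 0.0]
ft_force: [-11.4, -2.0, 28.6]
finger_gap: 0.0
grip_force: 14.4
```

The lid came to a hard stop 4.5 mm lower, at 28 N, so it is home. I'll lift clear and check.

Emit:
carry_out(steps=[{"hand": -1,"x": 0,"y": 0,"z": -0.2,"roll": 0},{"hand": -1,"x": 0,"y": 0,"z": -0.3,"roll": 0},{"hand": -1,"x": 0,"y": 0,"z": -2,"roll": 0},{"hand": -1,"x": 0,"y": 0,"z": -5,"roll": 0},{"hand": -1,"x": -5,"y": 0,"z": 0,"roll": 0},{"hand": -1,"x": -5,"y": 0,"z": 0,"roll": 0},{"hand": -1,"x": 0,"y": 0,"z": 0,"roll": 0},{"hand": -1,"x": 0,"y": 0,"z": 0,"roll": 0}])

```text
clock: 11.82
tcp_pos: [0.4567, 0.0448, 0.2236]
tcp_rot: [180.0, -0.1, 0.0]
ft_force: [1.3, -0.3, 0.2]
finger_gap: 0.0
grip_force: 0.0
```

```bash
python3 - <<'E'
from h import *
im,d=capture('scene'); d0=np.load('pics/scene.npz')['d']
cv2.imwrite('pics/s2.png',cv2.resize(im[180:350,150:500,::-1],None,fx=2,fy=2))
P=camera_params('scene');V=np.linalg.inv(np.array(P['view']))
v,u=np.mgrid[:480,:640]
for D in(d0,d):
    X=np.stack([(u-P['cx'])/P['fx']*D,-(v-P['cy'])/P['fy']*D,-D,np.ones_like(D)],-1)@V.T
    for c in [(.573,.1755),(.556,.0445),(.5467,-.0845),(.5455,-.2273)]:
        r=np.hypot(X[...,0]-c[0],X[...,1]-c[1]); m=(r>.02)&(r<.042)&(X[...,2]>.115)&(X[...,2]<.15)
        A=np.c_[X[m][:,:2]-c,np.ones(m.sum())]; k=np.linalg.lstsq(A,X[m][:,2],rcond=None)[0]
        print(m.sum(),'z',k[2].round(4),'tilt',k[:2].round(3))
E
```

```text
412 z 0.1348 tilt [0.005 0.006]
440 z 0.1347 tilt [-0.001  0.006]
482 z 0.1273 tilt [-0.004  0.001]
558 z 0.139 tilt [-0.002 -0.001]
395 z 0.1346 tilt [-0.001  0.003]
441 z 0.1306 tilt [-0.004  0.003]
478 z 0.1273 tilt [0.    0.005]
557 z 0.1391 tilt [-0.003  0.002]
```

View pics/s2.png

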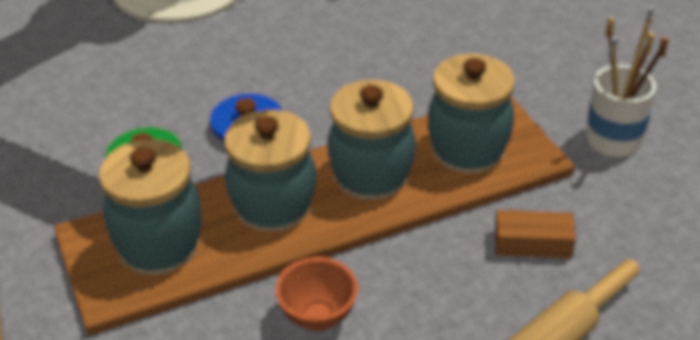

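The picture shows all four lids on and level, with the bystanders where they were. J1's lid at crop (267,138) now sits 4 mm lower and is level; the other lids are unchanged. I'll hand it in.

```bash
python3 -c "
from workcell import *
print(job_done())"
```

```text
the job is handed in; nothing more can be done
None
```

The perched lid was on the jar second from the robot's left (y ≈ 0.045). It rocked under an edge press and now sits level on its rim about 4 mm lower, having met a hard stop at 28 N. The two lids I tested before it were firm, the fourth was left untested, nothing else moved, and I handed the job in at about 12 s.

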